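# Clear the scale and weigh the narrow wire spool

## Robot

A 6-joint arm with a two-finger parallel gripper is mounted at the origin on the work surface. World frame = base frame: x ahead of the robot, y to its left, z up, the work surface at z = 0. Lengths are in m, angles in rad, forces in N, time in s.
With the tool pointing down it reaches from about 0.275 to 0.875 m from the base axis. Payload 12.5 kg.
Tool frame: the origin (TCP) lies at the very end of the fingers, on their centre line; the grasp point (between the pads) lies 19 mm behind it; z points along the fingers, y is the line along which they close (so a half turn about z gives the same grasp; the last joint's range is limited). The gripper opens to 85 mm and grips with 20 to 120 N. Pads are 22 mm wide; open, the fingers measure 114 mm over their backs; the gripper's body (76 mm by 85 mm) begins 54 mm behind the grasp point. The pads swing forward as they close: fully open they stand 13 mm farther back than shut.
Start: joints at [1.106, 0.351, 1.652, -0, 1.139, -0.085], TCP at [0.204, 0.511, 0.192] pointing down, gripper open.
Joint ranges: [-2.75, 2.75], [-0.79, 2.1], [0.01, 2.65], [-1.57, 4.71], [0.07, 3.14], [-2.87, 2.87]. Speed limits (rad/s): [2.22, 2.22, 2.79, 3.14, 3.14, 3.14].

## Interface

Orientations are given as a 3x3 rotation matrix whose columns are the frame's x, y, z axes.
In Python, from bench import manip gives the robot as it stands. Calls block until the motion is done:
- manip.move_ptp(position, orientation): joint-space move of the TCP to a pose.
- manip.move_l(position, attitude=None, max_speed=0.15): straight line of the TCP; attitude=None keeps the orientation; max_speed is the mean speed in m/s.
- manip.move_j(angles): joint-space move.
- manip.set_gripper(opening, effort=None): opening from 0.0 (shut) to 1.0 (fully open); effort is the grip in N (None keeps the last); returns when the fingers have stopped.
- manip.dwell(seconds).
- manip.inverse_kinematics(position, orientation): joint angles nearest the present ones, or None.
- manip.grab_frame(name): name is "scene" or "top"; returns (picture, depth): 400x640x3 uint8, red, green, blue; 400x640 float32, m along the optical axis (not along the pixel's ray), 0 where there is no reading.
- manip.get_calibration(name): a dict with "camera_matrix" (3x3 intrinsics, pixels), "R" (3x3) and "t" (3): a world point X has camera coordinates R X + t. Camera axes: x right, y down, z forward; pixel columns grow to the right and rows downward; lengths in m; the calibration is good to about 2 mm. A picture is of the moment at which its call begins. get_calibration takes no time and is no camera call.
A pose or a line that the arm cannot do raises manip.Unreachable and nothing moves.
- manip.sign_off(): hands the job in; it is judged then, once.
Trained networks look in the newest picture that a camera, given by its name, has taken for a name from the list of things; names that differ only in an ending like _2 or _b are one class to them, and where a whole thing is asked for, a point or a joint stands for the part that bears it (a point fixed in the world has none). Each returns a list of dicts, best first, with "confidence" (0 to 1); they miss things now and then, are a little off and sometimes report something else, mostly with a low value. They report only what shows in the picture. A call takes as long as a camera call. They do not tell look-alikes from the thing itself.
- manip.look_for(camera, name): "at" ([x, y, z] in m, in world coordinates, good to about 4 mm: the middle of the surface that is visible of it).
Readings, each from a call of its own:
- manip.current_time(): time.
- manip.current_qpos(): joint angles.
- manip.current_joint_vel(): joint speeds.
- manip.current_joint_torque(): joint torques, N m.
- manip.current_ee_pos(): TCP position.
- manip.current_tcp_rot(): TCP orientation.
- manip.current_force(): force on the tool from outside, world axes, zero at the start.
- manip.current_ft_torque(): the same for the moment, N m.
- manip.current_grip_width(): opening from 0.0 (shut) to 1.0 (fully open).
- manip.current_grip_force(): force on a finger pad.
Only numpy, scipy, OpenCV 4.12 (cv2) and the standard library are available. Lean on these libraries where they do the work, as an engineer would, in place of code of your own. Each camera call takes 0.05 s, during which the arm holds its last target. There are 200 camera calls.

## Task

We want to know how much wire is left on the narrow spool. First lift the lidded can off the bench scale by its arched handle, keeping it upright, and set it down gently in the middle of the cork mat; then slide the narrow spool straight up off its spindle and set it gently, standing upright as it was, in the middle of the scale's pan. Let go of everything, and leave the other spools, the soldering-iron stand and the multimeter as they are.

Things in the scene. Friction and masses are not known exactly. Their poses are not given: they have to be found in the camera images.
- rack: Fixed spindle rack: grey base plate 80 (its x) by 300 (its y) by 15 mm with three identical upright steel spindles, 16 mm diameter, 110 mm tall above the plate (tops at 125 mm over the bench), at y = -95, 0 and +95 mm on its y axis. Origin: centre of its underside; z up. Each spindle carries one loose spool; which spool stands where changes.
- spool_narrow: The spool to weigh, slimmest of three: black plastic, copper wire; 58 mm diameter at its 8 mm thick flanges, 88 mm tall, winding 48 mm, 22 mm hole right through; about 0.3 kg. Stands loose on the rack plate, its spindle's top 22 mm above the spool's. Next spool on the row is about 24 mm away. Origin: centre of its underside; z along its axis, up.
- spool_low: Bystander: low wide copper-wire spool on another spindle, 84 mm diameter, 44 mm tall. Origin: centre of its underside; z up.
- spool_wide: Bystander: tall wide copper-wire spool on another spindle, 84 mm diameter, 88 mm tall. Origin: centre of its underside; z up.
- scale: Fixed bench scale: white body 200 (its x) by 150 mm (its y), 34 mm high, reaching 122 mm to -x and 78 mm to +x of the origin; round steel pan 124 mm in diameter, its top 44 mm above the bench. Origin: on the bench under the pan's centre; z up. Stands left or right of the iron stand, the mat on the other side.
- pan (a point): Centre of the top face of the scale's pan, 44 mm above the bench; axes as the scale's.
- canister: Loose lidded aluminium can standing on the pan: 83 mm diameter, 91 mm tall, about 0.4 kg, with a rigid handle of 10 mm round bar arching over the lid in its x-z plane; the level grip part is 44 mm long along the can's x, the bar's centre 130 mm above the can's underside, 34 mm free below it. Origin: centre of its underside; z up.
- handle (a point): Middle of the can's handle bar, 130 mm above the can's underside on its axis; axes as the can's (bar along x).
- mat: Fixed square cork mat, 130 by 130 mm, 4 mm thick, flat on the bench. Origin: centre of its underside.
- iron_stand: Bystander: loose soldering-iron stand (0.7 kg) between scale and mat: round dark steel foot 90 mm in diameter, coil holder and iron leaning to its -x side, reaching 80 mm to -x of the origin and 150 mm high. Origin: centre of the foot's underside; z up.
- meter: Bystander: loose grey multimeter lying on the bench, 170 (its x) by 80 mm (its y), 36 mm high. Origin: centre of its underside. Farther out, fixed, 170 mm high: an oscilloscope (y above 0.53 m, x 0.40 to 0.72 m) and a power supply (y below -0.52 m, x 0.51 to 0.77 m).
There are look-alikes about, which are no part of the job. Of the things like the canister, leave any that is yellow; of the rest the smaller one is meant.

How it is judged:
On the way, in this order (a step that is already met when the one before it is completed fails the run):
1. the can stands upright and released on the cork mat, centred within 30 mm (horizontal distance between canister and mat below 0.03 m and height (world z) of canister below 0.008 m and angle between canister's own z axis and vertical below 0.1 rad and contact force between the fingers and canister below 0.3 N), for 0.2 s.
2. the narrow spool is lifted clear of its spindle (z of spool_narrow in the frame of rack above 0.126 m and angle between spool_narrow's own z axis and vertical below 0.4 rad), for 0.1 s.
At the end, for the whole second after the job is handed in: The narrow spool stands upright (0.1 rad) and at rest on the pan within 20 mm of its centre; the can stands upright and at rest on the mat within 30 mm of its middle; the other spools are within 15 mm, the iron stand and multimeter within 20 mm of where they were (horizontal distance between spool_narrow and pan below 0.02 m and z of spool_narrow in the frame of pan between -0.004 and 0.005 m and angle between each of spool_narrow, canister's own z axis and vertical below 0.1 rad and linear speed of each of spool_narrow, canister below 0.02 m/s and horizontal distance between canister and mat below 0.03 m and height (world z) of canister below 0.008 m and distance of each of spool_low, spool_wide from where it was at the start of the episode below 0.015 m and distance of each of iron_stand, meter from where it was at the start of the episode below 0.02 m); the robot touches nothing.
It fails at once if the can tips by more than 0.5 rad (angle between canister's own z axis and vertical above 0.5 rad).
It fails at once if the can is banged down on the mat (over 45 N) or dropped (falls free of the fingers faster than 0.5 m/s) (contact force between canister and mat above 45 N or (linear speed of canister above 0.5 m/s and contact force between the fingers and canister below 0.3 N)).
It fails at once if the spool is banged down on the scale (over 45 N) or dropped (falls free of the fingers faster than 0.5 m/s) (contact force between spool_narrow and scale above 45 N or (linear speed of spool_narrow above 0.5 m/s and contact force between the fingers and spool_narrow below 0.3 N)).
It fails at once if another spool is moved by more than 15 mm (distance of any of spool_low, spool_wide from where it was at the start of the episode above 0.015 m).
It fails at once if the iron stand or the multimeter is moved by more than 20 mm or the stand tipped (distance of any of iron_stand, meter from where it was at the start of the episode above 0.02 m or angle between iron_stand's own z axis and vertical above 0.3 rad).
It also fails if it takes over 64 s, if anything falls off the work surface, if the arm or the gripper's body presses on something with over 40 N, if the wrist force passes 120 N, or if a joint passes its speed limit or range.

## Working session

There is one attempt and no reset: what is moved stays moved. The work goes in short steps, each a Python script; the robot and the scene stay as the last script left them, time stands still between calls to the robot, and variables do not carry over. Pictures are saved under pics/ and viewed, at most 10 in all, crops included, and the job is handed in when it is done.

```bash
mkdir -p pics; ls
python3 - <<'E'
from bench import manip
import cv2,numpy as np
for n in ("scene","top"):
    p,d=manip.grab_frame(n); cv2.imwrite(f"pics/{n}0.png",p[:,:,::-1]); np.save(f"{n}0.npy",d); np.save(f"{n}0rgb.npy",p)
    c=manip.get_calibration(n); print(n,(-c["R"].T@c["t"]).round(3))
    for k in ("canister","handle","spool_narrow","spool_low","spool_wide","scale","mat","iron_stand","meter","rack"):
        print(k,[(np.round(r["at"],3).tolist(),round(r["confidence"],2)) for r in manip.look_for(n,k)])
print(manip.current_time())
E
```

```text
pics
scene [1.156 0.362 1.004]
canister [([0.468, 0.241, 0.134], 0.78), ([0.444, 0.414, 0.128], 0.77), ([0.289, 0.382, 0.09], 0.66)]
handle [([0.448, 0.413, 0.125], 0.91), ([0.674, 0.04, 0.101], 0.75), ([0.284, 0.377, 0.091], 0.7), ([0.46, 0.239, 0.136], 0.69)]
spool_narrow [([0.685, 0.132, 0.098], 0.57)]
spool_low [([0.664, -0.05, 0.057], 0.81)]
spool_wide [([0.678, 0.039, 0.103], 0.69)]
scale [([0.485, 0.272, 0.036], 0.95)]
mat [([0.468, -0.22, 0.001], 0.82), ([0.661, -0.052, 0.055], 0.72)]
iron_stand [([0.473, 0.017, 0.015], 0.85), ([0.667, -0.055, 0.056], 0.6), ([0.498, -0.366, 0.037], 0.38)]
meter [([0.498, -0.364, 0.036], 0.59), ([0.461, 0.241, 0.134], 0.21)]
rack [([0.684, 0.09, 0.013], 0.85), ([0.686, 0.131, 0.098], 0.26)]
top [ 0.323 -0.003  1.574]
canister [([0.269, 0.38, 0.092], 0.87), ([0.439, 0.232, 0.131], 0.71), ([0.403, 0.404, 0.124], 0.63)]
handle [([0.438, 0.228, 0.135], 0.94), ([0.407, 0.406, 0.123], 0.56), ([0.486, -0.374, 0.035], 0.37)]
spool_narrow [([0.665, 0.118, 0.104], 0.55)]
spool_low [([0.641, -0.06, 0.057], 0.81), ([0.404, 0.236, 0.035], 0.68)]
spool_wide [([0.649, 0.03, 0.102], 0.83), ([0.406, 0.235, 0.034], 0.15)]
scale [([0.402, 0.237, 0.035], 0.68), ([0.664, 0.119, 0.104], 0.53)]
mat [([0.458, -0.222, 0.002], 0.91)]
iron_stand [([0.468, 0.006, 0.018], 0.61)]
meter [([0.644, 0.077, 0.015], 0.74), ([0.487, -0.375, 0.034], 0.67), ([0.468, 0.009, 0.016], 0.33)]
rack [([0.644, 0.076, 0.017], 0.74)]
1.1
```

View pics/scene0.png

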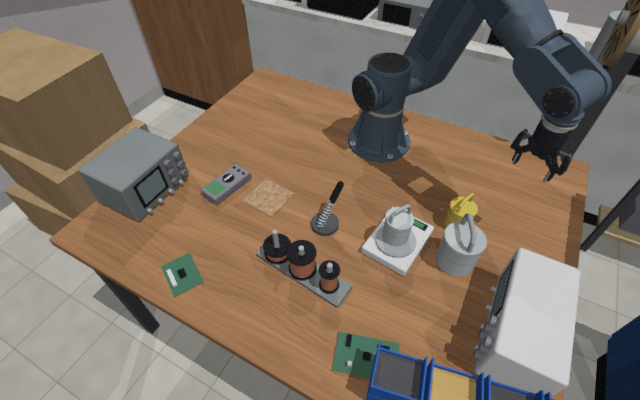

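View pics/top0.png

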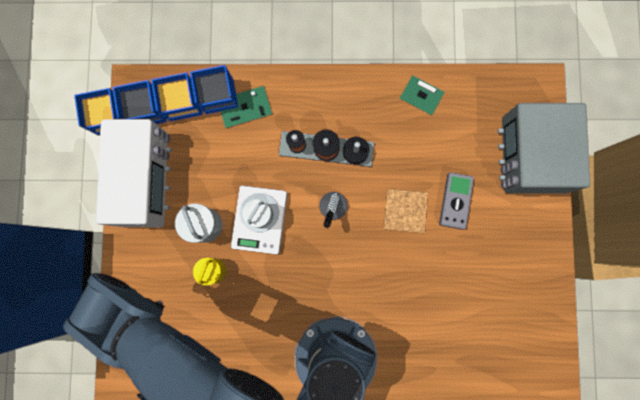

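```bash
cat > h.py <<'E'
import numpy as np,cv2
from bench import manip
def cloud(n,p,d):
    c=manip.get_calibration(n);v,u=np.mgrid[0:400,0:640]
    K=c["camera_matrix"];z=d.ravel()
    P=np.stack([(u.ravel()-K[0,2])/K[0,0]*z,(v.ravel()-K[1,2])/K[1,1]*z,z],1)
    m=z>0
    return ((P-c["t"])@c["R"])[m],p.reshape(-1,3)[m].astype(int)
def sel(X,c,r,z0,z1): return (np.hypot(X[:,0]-c[0],X[:,1]-c[1])<r)&(X[:,2]>z0)&(X[:,2]<z1)
def circ(P):
    (x,y),r=cv2.minEnclosingCircle(P[:,:2].astype(np.float32)); return np.round([x,y,r,np.median(P[:,2])],4),len(P)
E
python3 - <<'E'
from h import *
for n in ("top","scene"):
    X,C=cloud(n,np.load(n+"0rgb.npy"),np.load(n+"0.npy")); print(n)
    P=X[sel(X,(.44,.232),.06,.125,.145)];print("lid",circ(P))
    H=X[sel(X,(.44,.232),.06,.165,.19)];print("bar",len(H),H.mean(0).round(4),H.max(0).round(4),H.min(0).round(4),np.linalg.svd(H[:,:2]-H[:,:2].mean(0))[2][0].round(3))
    P=X[sel(X,(.44,.232),.075,.040,.050)];print("pan",circ(P))
    P=X[sel(X,(.44,.232),.15,.028,.038)];print("body",cv2.minAreaRect(P[:,:2].astype(np.float32)),len(P))
    for nm,c,z in (("nar",(.672,.122),.103),("wide",(.665,.032),.103),("low",(.655,-.06),.059)):
        print(nm,circ(X[sel(X,c,.05,z-.006,z+.006)]),"sp",circ(X[sel(X,c,.04,.118,.135)]))
    P=X[sel(X,(.66,.03),.18,.010,.02)];print("rack",cv2.minAreaRect(P[:,:2].astype(np.float32)))
    m=sel(X,(.46,-.22),.11,-.01,.012)
    for i in (40,):
        Q=X[m];c=C[m];pm=np.hypot(*(Q[:,:2]-[.46,-.22]).T)<.04
        print("matcol",np.median(c[pm],0),"out",np.median(c[~pm],0),"z",Q[pm,2].mean(),Q[~pm,2].mean())
        a=np.abs(c-np.median(c[pm],0)).sum(1)<np.abs(c-np.median(c[np.hypot(*(Q[:,:2]-[.46,-.22]).T)>.1],0)).sum(1)
        print("mat",cv2.minAreaRect(Q[a,:2].astype(np.float32)),np.median(Q[a],0).round(4),Q[a].mean(0).round(4))
    P=X[sel(X,(.45,.01),.13,.1,.2)];print("iron",P.min(0),P.max(0))
    P=X[sel(X,(.41,.41),.08,.05,.3)];print("big",P.min(0),P.max(0))
E
```

```text
top
lid (array([0.4401, 0.2311, 0.0416, 0.1351]), 525)
bar 84 [0.4402 0.2306 0.1767] [0.4689 0.2496 0.1841] [0.4085 0.2124 0.1655] [-0.863  0.506]
pan (array([0.4399, 0.2346, 0.0738, 0.0442]), 457)
body ((0.43171483278274536, 0.27205324172973633), (0.21570295095443726, 0.19957706332206726), 83.2805404663086) 1481
nar (array([0.6697, 0.1235, 0.0289, 0.103 ]), 228) sp (array([0.6704, 0.1231, 0.008 , 0.1236]), 23)
wide (array([0.6579, 0.0294, 0.0423, 0.103 ]), 524) sp (array([0.6586, 0.0296, 0.0078, 0.1253]), 21)
low (array([ 0.6471, -0.064 ,  0.0417,  0.0589]), 464) sp (array([ 0.6463, -0.0645,  0.008 ,  0.1244]), 24)
rack ((0.658268928527832, 0.010860145092010498), (0.3098205327987671, 0.30483126640319824), 45.76829147338867)
matcol [213. 161. 107.] out [194. 131.  75.] z 0.0038272682923548617 0.001714530867187006
mat ((0.46346089243888855, -0.1996304839849472), (0.17794324457645416, 0.1302553415298462), 84.44960021972656) [ 0.4616 -0.2216  0.0041] [ 0.4603 -0.2211  0.0039]
iron [0.39660337 0.006565   0.10039065] [0.45211645 0.03249599 0.15299191]
big [0.35431633 0.35874753 0.05000034
[... 476 characters left out ...]
031 , 0.0425, 0.1024]), 575) sp (array([0.6637, 0.031 , 0.0074, 0.1233]), 24)
low (array([ 0.6518, -0.0618,  0.0429,  0.0583]), 447) sp (array([ 0.652 , -0.0616,  0.0091,  0.1236]), 26)
rack ((0.5929208993911743, 0.040584251284599304), (0.3001554012298584, 0.2222697138786316), 83.10962677001953)
matcol [174. 145. 113.] out [161. 122.  87.] z 0.003567865822086515 0.0010927763183628725
mat ((0.46521666646003723, -0.20124737918376923), (0.18049803376197815, 0.13036875426769257), 84.23729705810547) [ 0.4661 -0.2202  0.0037] [ 0.4645 -0.2206  0.0036]
iron [0.40479538 0.00896335 0.10049866] [0.45818035 0.03657855 0.14995837]
big [0.35860946 0.36173584 0.05004745] [0.4730444  0.47546267 0.18969215]
```

```bash
cat >> h.py <<'E'
def down(c):
    y=np.array([c[0],c[1],0.])/np.hypot(*c);z=np.array([0,0,-1.])
    return np.stack([np.cross(y,z),y,z],1)
E
python3 - <<'E'
from h import *
can=np.array([.442,.2325])
p=manip.current_ee_pos()
manip.move_l([p[0],p[1],.33],max_speed=.25)
best=None
for s in (1,-1):
    R=down((s*.519,s*.855));q=manip.inverse_kinematics([*can,.3],R);q2=manip.inverse_kinematics([.463,-.221,.3],R)
    print(s,None if q is None else q.round(2),None if q2 is None else q2.round(2))
    if q is not None and q2 is not None:
        k=max(abs(q[5]),abs(q2[5]))
        if best is None or k<best[0]: best=(k,R)
R=best[1]
manip.move_ptp([*can,.30],R); manip.set_gripper(.6,40)
manip.move_l([*can,.155],max_speed=.1)
print("F",manip.current_force().round(2))
p,d=manip.grab_frame("scene");cv2.imwrite("pics/s1.png",cv2.resize(p[160:310,300:520,::-1],None,fx=3,fy=3,interpolation=cv2.INTER_CUBIC))
print(manip.current_time(),manip.current_ee_pos())
E
```

```text
1 [ 0.39  0.16  1.63 -0.    1.35 -0.63] [-0.54  0.19  1.6  -0.    1.36 -1.56]
-1 [ 0.39  0.16  1.63 -0.    1.35  2.51] [-0.54  0.19  1.6  -0.    1.36  1.58]
F [-0.27  0.52  0.24]
5.2583 [0.44224425 0.23259896 0.1554651 ]
```

View pics/s1.png

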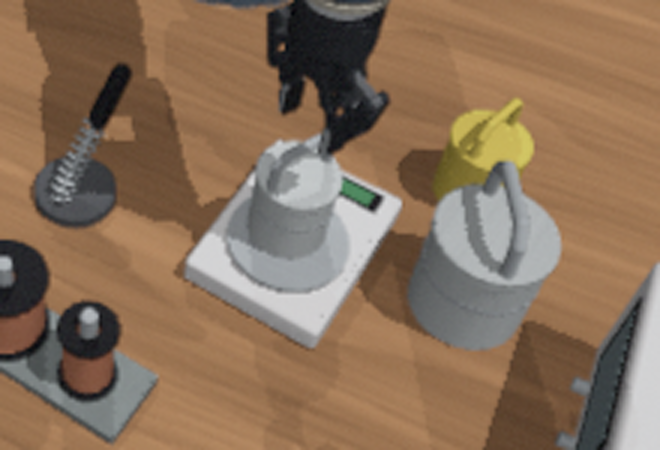

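Run:
```python
from h import *
c=manip.get_calibration("scene")
def pr(X):
    v=c["camera_matrix"]@(c["R"]@np.array(X)+c["t"]);return ((v[:2]/v[2]-[300,160])*3).round(0)
t=manip.current_ee_pos();R=manip.current_tcp_rot();y=R[:,1]
print("tcp",pr(t),"bar",pr([.442,.2325,.174]),[pr(t+s*.03*y+[0,0,.008]) for s in(1,-1)],manip.current_grip_width())
print(R.round(3))
p,d=manip.grab_frame("top");cv2.imwrite("pics/t1.png",cv2.resize(p[160:280,160:330,::-1],None,fx=4,fy=4,interpolation=cv2.INTER_CUBIC))
```

```text
tcp [301. 157.] bar [304. 144.] [array([323., 173.]), array([283., 131.])] 0.604615580339482
[[-0.855  0.519  0.001]
 [ 0.519  0.855  0.   ]
 [-0.001  0.001 -1.   ]]
```

View pics/t1.png

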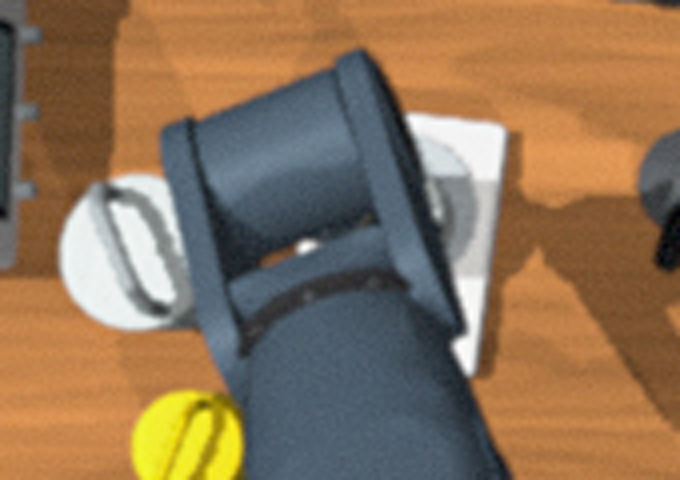

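Run:
```python
from h import *
p,d=manip.grab_frame("scene");X,C=cloud("scene",p,d)
t=manip.current_ee_pos();R=manip.current_tcp_rot()
m=sel(X,t[:2],.08,.14,.23)&(C.max(1)<75)
L=(X[m]-t)@R
for s in (1,-1):
    Q=L[L[:,1]*s>0.005];Q=Q[np.argsort(-Q[:,2])][:25]
    print(len(Q),(Q[::3]*1000).round(0).tolist())
H=X[sel(X,t[:2],.06,.165,.182)&(C.min(1)>110)];print("bar",len(H),((H-t)@R*1000)[::5].round(0).tolist())
```

```text
25 [[-10.0, 36.0, -54.0], [-9.0, 34.0, -56.0], [-9.0, 38.0, -60.0], [-9.0, 37.0, -62.0], [-6.0, 41.0, -65.0], [-1.0, 38.0, -67.0], [-8.0, 38.0, -68.0], [-7.0, 33.0, -70.0], [-3.0, 39.0, -74.0]]
25 [[5.0, -27.0, -41.0], [-12.0, -24.0, -49.0], [0.0, -23.0, -51.0], [1.0, -25.0, -53.0], [-9.0, -34.0, -54.0], [-9.0, -35.0, -57.0], [-12.0, -23.0, -59.0], [-9.0, -23.0, -61.0], [-5.0, -24.0, -62.0]]
bar 40 [[16.0, -1.0, -22.0], [3.0, 2.0, -24.0], [-7.0, 1.0, -24.0], [8.0, 6.0, -20.0], [5.0, 6.0, -18.0], [-26.0, -1.0, -21.0], [-15.0, 5.0, -16.0], [-26.0, 6.0, -15.0]]
```

Run:
```python
from h import *
p,d=manip.grab_frame("scene");X,C=cloud("scene",p,d)
t=manip.current_ee_pos();R=manip.current_tcp_rot()
L=(X-t)@R
for s in (1,-1):
    m=(abs(L[:,0])<.02)&(L[:,1]*s>.014)&(L[:,1]*s<.055)&(L[:,2]>-.06)&(L[:,2]<.012)
    o=np.argsort(-L[m][:,2])[:40]
    for a,b in zip(L[m][o][::2],C[m][o][::2]): print((a*1000).round().astype(int),b,end=";")
    print()
```

```text
[-10  35 -44] [92 96 99];[ -8  35 -48] [68 71 74];[-11  31 -50] [91 92 94];[ -9  33 -50] [82 86 87];[ -5  40 -51] [137 106  81];[ -7  33 -53] [30 32 37];[-15  29 -54] [81 82 85];[-11  29 -55] [88 91 94];[ -4  41 -56] [109  79  58];[-13  34 -58] [80 83 85];[  1  43 -58] [121  89  64];[ -9  34 -60] [58 59 62];
[  6 -24 -43] [127  95  68];[ -9 -23 -44] [120  89  62];[ -3 -23 -45] [109  79  57];[ -5 -24 -46] [90 64 43];[  9 -24 -46] [121  89  62];[  6 -25 -47] [78 58 45];[  2 -25 -49] [35 30 29];[ -6 -24 -50] [32 27 23];[ -9 -25 -51] [18 21 19];[ -8 -36 -52] [61 63 65];[ -3 -24 -53] [22 23 23];[  8 -25 -54] [94 68 50];[ -7 -24 -55] [19 21 23];[-12 -26 -56] [46 46 49];[  3 -24 -57] [22 24 22];[  0 -25 -58] [19 16 18];[ 11 -26 -59] [118  89  63];[  6 -24 -60] [76 57 39];
```

Run:
```python
from h import *
manip.set_gripper(.12,20)
print(manip.current_grip_width(),manip.current_grip_force(),manip.current_force(),manip.current_time())
p,d=manip.grab_frame("scene");X,C=cloud("scene",p,d)
t=manip.current_ee_pos();R=manip.current_tcp_rot()
L=(X-t)@R
m=(abs(L[:,0])<.025)&(abs(L[:,1])<.03)&(L[:,2]>-.07)&(L[:,2]<.005)&(C.max(1)<105)
o=np.argsort(-L[m][:,2])[:40]
for a,b in zip(L[m][o][::2],C[m][o][::2]): print((a*1000).round().astype(int),b,end=";")
cv2.imwrite("pics/s2.png",cv2.resize(p[150:250,340:480,::-1],None,fx=5,fy=5,interpolation=cv2.INTER_CUBIC))
```

```text
0.12048431340403916 0.0 [ 0.43641602  0.04989953 -0.16102848] 5.875
[ -2  -4 -38] [69 60 56];[ -1  -5 -41] [44 44 42];[ -9  13 -42] [89 92 93];[-13   8 -44] [77 76 76];[ -7  -4 -45] [26 26 24];[-12   6 -46] [75 70 67];[ -7  13 -46] [32 33 38];[-10  13 -47] [80 83 86];[-14  -5 -49] [62 62 62];[-12  -3 -49] [19 21 21];[-13  -6 -50] [63 66 68];[-11  -5 -51] [17 15 20];[ -4  -4 -52] [23 25 24];[ -9  18 -52] [36 36 40];[ -9  -2 -53] [17 13 17];[ -7  20 -53] [68 71 73];[ -1  21 -54] [86 87 92];[-11  -6 -54] [23 20 24];[ -2  -4 -55] [47 47 49];[-12  -8 -57] [76 79 81];
```

View pics/s2.png

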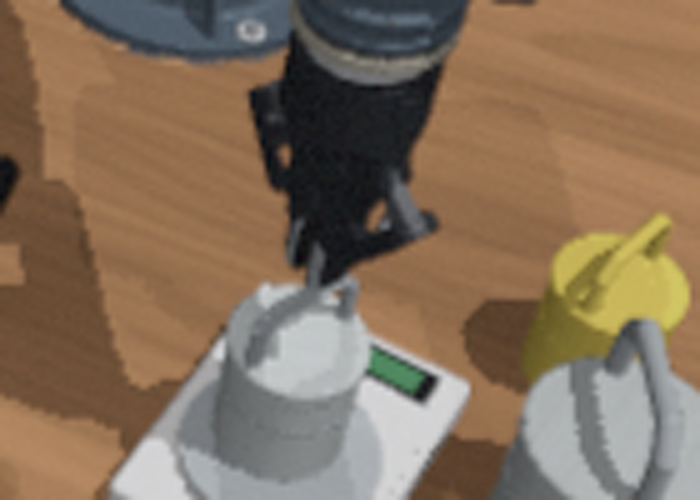

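Run:
```python
from h import *
manip.set_gripper(.6,40)
t=manip.current_ee_pos();f0=manip.current_force()
for z in (.14,.13,.12):
    manip.move_l([.442,.2325,z],max_speed=.06);f=manip.current_force()-f0
    print(z,f.round(2))
    if abs(f).max()>4: break
else:
    manip.set_gripper(0,40)
    print("w",manip.current_grip_width(),manip.current_grip_force(),manip.current_force().round(2),manip.current_time())
    p,d=manip.grab_frame("scene")
    cv2.imwrite("pics/s3.png",cv2.resize(p[150:250,340:480,::-1],None,fx=5,fy=5,interpolation=cv2.INTER_CUBIC))
```

```text
0.14 [ 0.47 -0.94 -1.52]
0.13 [ 0.27 -1.31 -0.68]
0.12 [-1.15 -1.05 -0.87]
w 0.09900751347882168 39.0606164932251 [0.75 0.33 1.08] 7.8833
```

View pics/s3.png

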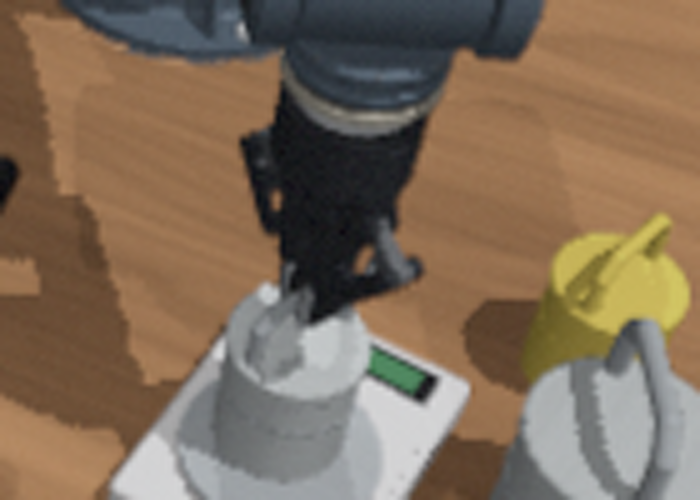

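Run:
```python
from h import *
manip.set_gripper(0,60)
manip.move_l([.442,.2325,.14],max_speed=.05);manip.dwell(.3)
print("F",manip.current_force().round(2),manip.current_grip_width(),manip.current_grip_force())
manip.move_l([.442,.2325,.275],max_speed=.15)
p,d=manip.grab_frame("scene");X,C=cloud("scene",p,d)
P=X[sel(X,(.442,.2325),.048,.13,.31)]
print(np.histogram(P[:,2],np.arange(.13,.32,.01))[0])
L=X[sel(X,(.442,.2325),.05,.28,.30)&(C.min(1)>110)]
print("lid",circ(L)); A=np.c_[L[:,:2],np.ones(len(L))];print("slope",np.linalg.lstsq(A,L[:,2],rcond=None)[0])
print(manip.current_time())
cv2.imwrite("pics/s4.png",cv2.resize(p[100:260,320:480,::-1],None,fx=3.5,fy=3.5,interpolation=cv2.INTER_CUBIC))
```

```text
F [ 0.06 -0.47 -2.72] 0.09329861377253794 58.430795073509216
[  0   0   0   0   0   0   7  66  71  73  78  68  87  79  65 467  50  20]
lid (array([0.4439, 0.2346, 0.0419, 0.2877]), 473)
slope [-0.03234836 -0.01582064  0.30609005]
10.1
```

View pics/s4.png

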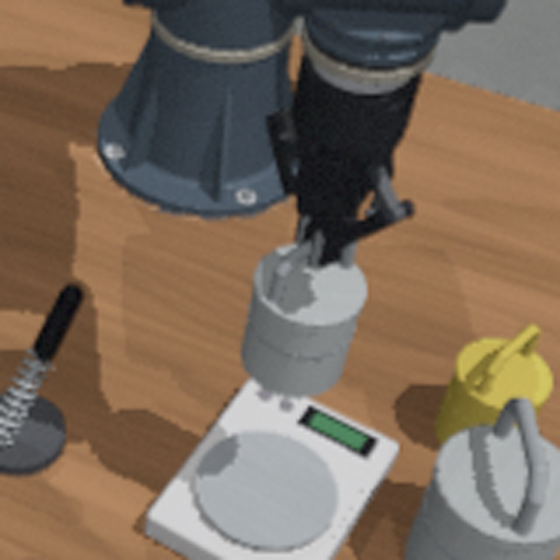

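Run:
```python
from h import *
m=np.array([.4625,-.2215])
manip.move_l([*m,.275],max_speed=.18)
manip.move_l([*m,.10],max_speed=.12);manip.move_l([*m,.084],max_speed=.03)
f0=manip.current_force()[2]
for z in np.arange(.082,.0735,-.001):
    manip.move_l([*m,z],max_speed=.01);f=manip.current_force()[2]
    if f-f0>2: break
print("touch",z,f0,f)
manip.set_gripper(.35);manip.dwell(.1)
manip.set_gripper(.6)
manip.move_l([*m,.25],max_speed=.2)
print(manip.current_time())
X={}
for n in ("top","scene"):
    p,d=manip.grab_frame(n);X,C=cloud(n,p,d);np.save(n+"1.npy",X);np.save(n+"1c.npy",C)
    print("lid",circ(X[sel(X,m,.055,.088,.1)]))
    P=X[sel(X,(.44,.232),.085,.041,.047)];print("pan",circ(P),P.mean(0).round(4))
    P=X[sel(X,(.44,.232),.11,.030,.0385)];print("body",cv2.minAreaRect(P[:,:2].astype(np.float32)),len(P))
    print("nar",circ(X[sel(X,(.672,.1245),.032,.099,.107)]))
```

```text
touch 0.08 -2.497336321876068 1.7914252811040194
17.7
lid (array([ 0.4642, -0.2229,  0.0409,  0.0949]), 48)
pan (array([0.4394, 0.2347, 0.0806, 0.0441]), 763) [0.4486 0.2387 0.044 ]
body ((0.4294734597206116, 0.23939716815948486), (0.14947517216205597, 0.19589769840240479), 82.99502563476562) 1270
nar (array([0.67  , 0.1235, 0.029 , 0.1032]), 190)
lid (array([ 0.4662, -0.2185,  0.0418,  0.0946]), 320)
pan (array([0.4545, 0.2409, 0.0627, 0.0434]), 944) [0.4552 0.2413 0.0435]
body ((0.43304941058158875, 0.24283301830291748), (0.14862482249736786, 0.19924961030483246), 83.1011734008789) 1253
nar (array([0.674 , 0.1244, 0.0297, 0.1025]), 260)
```

Run:
```python
from h import *
R=manip.current_tcp_rot();b=[.34,-.17]
manip.move_ptp([*b,.15],R);manip.set_gripper(0)
manip.move_l([*b,.03],max_speed=.15);manip.move_l([*b,.0],max_speed=.06);manip.dwell(.1)
f0=manip.current_force()[2];print(f0)
for z in np.arange(-.002,-.055,-.002):
    manip.move_l([*b,z],max_speed=.02);f=manip.current_force()[2]
    if f-f0>2.5: break
print("touch",z,f,manip.current_ee_pos(),manip.current_time())
manip.move_l([*b,.2],max_speed=.2);manip.set_gripper(.85)
p,d=manip.grab_frame("scene");X,C=cloud("scene",p,d)
t=manip.current_ee_pos();R=manip.current_tcp_rot();L=(X-t)@R
for s in (1,-1):
    m=(abs(L[:,0])<.025)&(L[:,1]*s>.02)&(L[:,1]*s<.06)&(L[:,2]>-.1)&(L[:,2]<.03)
    print((np.sort(-L[m][:,2])[:12]*1000).round(0))
print(manip.current_time(),manip.current_grip_width())
```

```text
0.6500514058699142
touch -0.04 22.34030146261074 [ 0.34015604 -0.17009078 -0.03934861] 25.7333
[48. 49. 49. 49. 51. 52. 55. 55. 56. 58. 58. 58.]
[49. 49. 49. 50. 50. 51. 52. 52. 53. 53. 53. 54.]
27.8167 0.8493237872022514
```

Run:
```python
from h import *
s=np.array([.672,.1243])
p=manip.current_ee_pos()
manip.move_l([p[0],p[1],.26],max_speed=.3)
R=min((down((a*.993,-a*.119)) for a in (1,-1)),key=lambda R:abs(manip.inverse_kinematics([*s,.2],R)[5]))
print(manip.inverse_kinematics([*s,.2],R).round(2))
manip.move_ptp([*s,.20],R)
manip.move_l([*s,.09],max_speed=.15);f0=manip.current_force()
for z in (.07,.05,.036):
    manip.move_l([*s,z],max_speed=.07);f=manip.current_force()-f0;print(z,f.round(2))
    if abs(f).max()>5: break
else:
    manip.set_gripper(.4,40)
    print("w",manip.current_grip_width()*85,manip.current_grip_force(),manip.current_force().round(2),manip.current_time())
p,d=manip.grab_frame("scene");cv2.imwrite("pics/s5.png",cv2.resize(p[170:310,240:400,::-1],None,fx=4,fy=4,interpolation=cv2.INTER_CUBIC))
```

```text
Traceback (most recent call last):
TypeError: 'NoneType' object is not subscriptable
```

Run:
```python
from h import *
s=np.array([.672,.1243])
Rs=[(q,R) for R in (down((a*.993,-a*.119)) for a in (1,-1)) if (q:=manip.inverse_kinematics([*s,.2],R)) is not None]
q,R=min(Rs,key=lambda t:abs(t[0][5]));print(q.round(2))
manip.move_ptp([*s,.20],R)
manip.move_l([*s,.09],max_speed=.15);f0=manip.current_force()
for z in (.07,.05,.036):
    manip.move_l([*s,z],max_speed=.07);f=manip.current_force()-f0;print(z,f.round(2))
    if abs(f).max()>5: break
else:
    manip.set_gripper(.4,40)
    print("w",manip.current_grip_width()*85,manip.current_grip_force(),manip.current_force().round(2),manip.current_time())
p,d=manip.grab_frame("scene");cv2.imwrite("pics/s5.png",cv2.resize(p[170:310,240:400,::-1],None,fx=4,fy=4,interpolation=cv2.INTER_CUBIC))
```

```text
[ 0.11  0.59  1.26 -0.    1.29  0.23]
0.07 [-0.18 -0.87  0.92]
0.05 [-0.28 -0.27 -0.31]
0.036 [ 0.75 -0.04  0.25]
w 55.53602149636455 42.90445756400004 [-0.88  0.24  1.89] 32.2
```

View pics/s5.png

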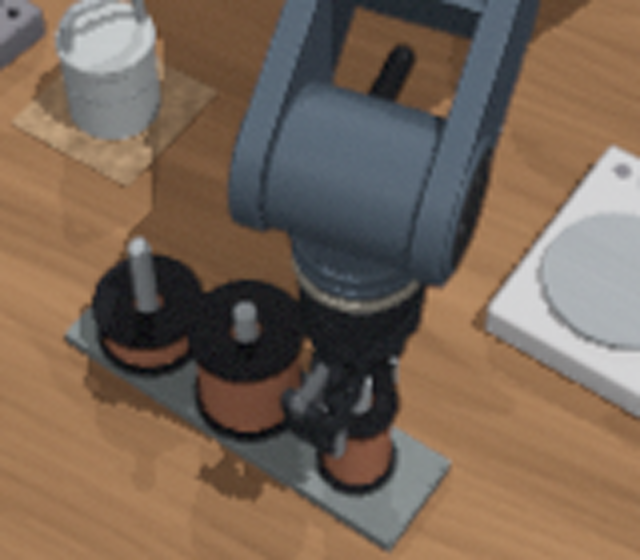

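The fingers straddle the narrow spool's top flange, at about (350, 405) in the crop, and the width fits the 58 mm flange. The can stands mid-mat at about (110, 70). Next is the lift.

Run:
```python
from h import *
s=np.array([.672,.1243]);pan=np.array([.453,.2387])
manip.set_gripper(.4,55)
manip.move_l([*s,.056],max_speed=.05);print("F",manip.current_force().round(2))
manip.move_l([*s,.185],max_speed=.12);manip.dwell(.2)
print("F",manip.current_force().round(2),manip.current_grip_width()*85)
X,C=cloud("scene",*manip.grab_frame("scene"))
for nm,c in (("spool",s),):
    P=X[sel(X,c,.04,.14,.28)];print(np.histogram(P[:,2],np.arange(.14,.29,.01))[0])
    W=X[sel(X,c,.033,.175,.235)&(C[:,0]-C[:,2]>25)]
    for z in np.arange(.175,.235,.015):
        w=W[(W[:,2]>z)&(W[:,2]<z+.015)];print(round(z,3),len(w),w.mean(0).round(4) if len(w) else "")
print(manip.current_time())
```

```text
F [-0.48 -0.12 -3.21]
F [ 0.66  0.86 -3.05] 55.00141316328545
[  0   0  68  58  40  39  39  30  42  29  93 138  17  22]
0.175 57 [0.6899 0.1338 0.1825]
0.19 55 [0.6901 0.1346 0.1969]
0.205 52 [0.688  0.1402 0.2117]
0.22 51 [0.6822 0.1352 0.227 ]
34.4917
```

Run:
```python
from h import *
pan=np.array([.453,.2387])
manip.move_l([*pan,.185],max_speed=.18)
manip.move_l([*pan,.09],max_speed=.12);manip.move_l([*pan,.069],max_speed=.04);manip.dwell(.1)
f0=manip.current_force()[2]
for z in np.arange(.068,.0575,-.001):
    manip.move_l([*pan,z],max_speed=.01);f=manip.current_force()[2]
    if f-f0>2: break
print("touch",z,f0,f)
manip.set_gripper(.75);manip.dwell(.1);manip.set_gripper(.9)
manip.move_l([*pan,.10],max_speed=.06);manip.move_l([*pan,.22],max_speed=.2)
manip.move_ptp([.45,.02,.26],manip.current_tcp_rot());manip.dwell(.2)
for n in ("top","scene"):
    p,d=manip.grab_frame(n);X,C=cloud(n,p,d)
    print("spool",circ(X[sel(X,pan,.04,.126,.138)]),"can",circ(X[sel(X,(.4625,-.2215),.055,.088,.1)]))
    P=X[sel(X,pan,.085,.041,.047)];print("pan",circ(P))
    print("wide",circ(X[sel(X,(.66,.03),.05,.097,.109)]),"low",circ(X[sel(X,(.65,-.063),.05,.053,.065)]))
cv2.imwrite("pics/s6.png",p[:,:,::-1])
print(manip.current_time())
```

```text
touch 0.065 -3.6801150454668137 5.208785681667921
spool (array([0.4516, 0.2379, 0.0293, 0.1316]), 250) can (array([ 0.4608, -0.2227,  0.0419,  0.0949]), 466)
pan (array([0.4458, 0.2356, 0.0814, 0.0437]), 562)
wide (array([0.6583, 0.0288, 0.0425, 0.1027]), 500) low (array([ 0.6465, -0.0643,  0.0421,  0.0591]), 456)
spool (array([0.4546, 0.2411, 0.0301, 0.1308]), 235) can (array([ 0.4654, -0.2181,  0.0418,  0.0946]), 324)
pan (array([0.4547, 0.24  , 0.062 , 0.0436]), 638)
wide (array([0.6618, 0.032 , 0.0426, 0.1023]), 573) low (array([ 0.6508, -0.0615,  0.0426,  0.0585]), 444)
42.0417
```

View pics/s6.png

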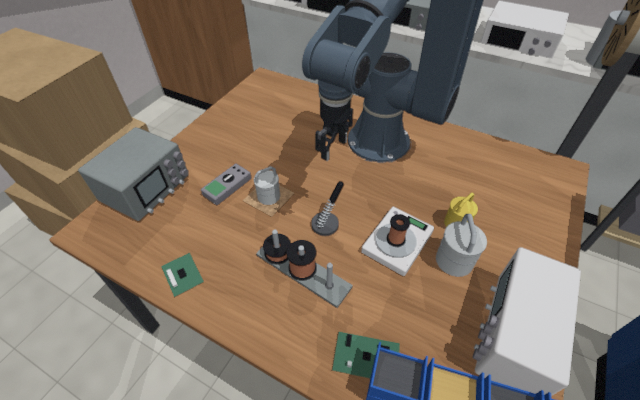

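The narrow spool stands upright in the middle of the pan (398, 230). The can stands on the mat (267, 188), the bystanders haven't moved, and the arm is clear of everything.

```bash
python3 -c "
from bench import manip
print(manip.sign_off())"
```

```text
the job is handed in; nothing more can be done
None
```

The job is handed in at about 42 s of the 64 s allowed: the can stands upright on the cork mat and the narrow spool upright on the scale's pan, each measured within about 3 mm of centre, with nothing else disturbed; sign-off returned no verdict.

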